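# Stack a layered casting mould on its two-pin base

## Robot

A 6-joint arm with a two-finger parallel gripper is mounted at the origin on a cart in front of the work surface, level with it; the furniture and walls round the work are solid. World frame = base frame: x ahead of the robot, y to its left, z up, the work surface at z = 0. Lengths are in m, angles in rad, forces in N, time in s.
With the tool pointing down it reaches from about 0.3 to 0.775 m from the base axis. Payload 14.6 kg.
Tool frame: the origin (TCP) lies on the centre line of the jaws, within the pads' length; the fingertips stand 19 mm ahead of it and the grasp point (between the pads) is the TCP; z points along the fingers, y is the direction in which the jaws open and shut (so a half turn about z gives the same grasp; the last joint's range is limited). The gripper opens to 94 mm and grips with 3 to 60 N. Pads are 16 mm wide; open, the fingers measure 119 mm over their backs; the gripper's body (75 mm by 177 mm) begins 78 mm behind the grasp point.
Start: joints at [-1.207, 0.3, 1.521, -0, 1.321, -0.067], TCP at [0.23, -0.5, 0.224] pointing down, gripper open.
Joint ranges: [-3.03, 3.03], [-0.79, 2.21], [0.23, 2.52], [-1.04, 4.18], [0, 3.07], [-2.55, 2.55]. Speed limits (rad/s): [2.22, 2.22, 2.57, 3.14, 3.14, 3.14].

## Interface

Orientations are given as [roll, pitch, yaw] about the fixed x, y, z axes, in that order (R = Rz(yaw) Ry(pitch) Rx(roll)).
In Python, from station import ctrl gives the robot as it stands. The module is installed in compiled form; this text tells all that it offers.
- The arm moves only by the shell command python3 -m creep 'ROWS' [FORCE]. ROWS is a JSON object of lists of equal length, an entry for each row: "translation": the shift along the world's x, y, z in mm, a list of three; "yaw": the turn about the world's z in rad; "gripper": the closure in counts, from 0 (fully open) to 255 (shut). A call has 1 to 5 rows; each row is the pose to reach, as a shift and turn from the pose measured when the call began; what a row does not reach only later rows make up. A row lasts 1/12 s, in which the tool goes at most 41.7 mm and 7.16 degrees, less where a joint would pass 70% of its speed; a pose out of reach is approached as far as the arm can. A call with a gripper value outside its range is refused whole. The fingers move at their own pace and stop on an object; FORCE is the grip in N (left out, the last holds). Time passes only in rows, so rows that repeat a pose let the fingers close. It gives the time, the measured TCP pose, the force and the opening at its end, in the units of the state.
- ctrl.get_obs(): the state, without advancing time (a new reading comes with each control period).
- ctrl.camera(name): name is "scene" or "top" or "wrist"; returns a dict with "pixels" (384x512x3 uint8, red, green, blue), "depth" (384x512 float32, m along the optical axis (not along the pixel's ray), 0 where there is no reading), "fx", "fy", "cx", "cy" (pixels), "dist" ([k1, k2, p1, p2, k3] as OpenCV has them; the pictures are not rectified), "R" (3x3) and "t" (3): a world point X has camera coordinates R X + t; the wrist camera has in their place "tool_from_camera" (4x4, takes a point from camera to tool coordinates, whose origin is the TCP and whose axes are the flange's). Camera axes: x right, y down, z forward; pixel columns grow to the right and rows downward; lengths in m; the calibration is good to about 2 mm. A picture is of the moment at which its call begins: read the wrist's pose just before it.
- ctrl.hand_in(): hands the job in, once; it reports no verdict.
The state is a dict: "time_s": time; "qpos": joint angles; "joint_vel": joint speeds; "tau": joint torques, N m; "ee_pos": TCP position; "eef_rot": TCP orientation; "force": force on the tool from outside, world axes, zero at the start; "moment": the same for the moment, N m; "grip_width": finger opening in m.
Only numpy, scipy, OpenCV 4.12 (cv2) and the standard library are available. Lean on these libraries where they do the work, as an engineer would, in place of code of your own. Each camera call takes 0.05 s, during which the arm holds its last target. There are 200 camera calls.

## Task

Put the little four-layer mould together on the two-pin base: thread the four loose dark metal parts over both pins, each lying flat on the one below, from the bottom up the solid floor plate, the window frame, the waisted cover and last the narrow clamp bar. Do not knock over or push aside the blower, the pot and the loupe that stand among the parts.

Things in the scene. Friction and masses are not known exactly. Their poses are not given: they have to be found in the camera images.
- pin_base: Brown hardwood block 160 x 60 x 18 mm, screwed down (does not move), with two upright bright steel pins. Origin: centre of its underside, on the bench; x along its length, y across, z up. Pins at x = -50 and x = +50 mm, y = 0, 8 mm thick, straight up to 66 mm above the bench, then tapering to a 2.4 mm tip at 76 mm. The block's flat top is 18 mm above the bench; seated, the layers' undersides are 18, 30, 42 and 54 mm above the bench.
- floor_plate: Floor plate: plain solid rectangle 140 x 48 x 12 mm, without a window. Dark metal, loose, lying flat at the start. Origin: centre of its underside; x runs along its length (through both holes), y across its width, z up. Two round 12 mm holes right through, at x = -50 and x = +50 mm. The same either way round (half turn).
- window_frame: Window frame: rectangle 140 x 48 x 12 mm with a rectangular window 60 x 26 mm through its middle; beside the window its two side bars are 11 mm wide, outer faces 48 mm apart. Dark metal, loose, lying flat at the start. Origin: centre of its underside; x runs along its length (through both holes), y across its width, z up. Two round 12 mm holes right through, at x = -50 and x = +50 mm. The same either way round (half turn).
- waisted_cover: Waisted cover: 140 x 48 x 12 mm, shaped like a bone: two 40 x 48 mm ends joined by a waist 60 mm long and 26 mm wide. Dark metal, loose, lying flat at the start. Origin: centre of its underside; x runs along its length (through both holes), y across its width, z up. Two round 12 mm holes right through, at x = -50 and x = +50 mm. The same either way round (half turn).
- clamp_bar: Clamp bar: narrow straight bar 140 x 24 x 14 mm, the narrowest part. Dark metal, loose, lying flat at the start. Origin: centre of its underside; x runs along its length (through both holes), y across its width, z up. Two round 12 mm holes right through, at x = -50 and x = +50 mm. The same either way round (half turn).
- blower: Bystander: dark red rubber dust blower standing upright, bulb 55 mm wide, thin spout up to 137 mm high. Origin: centre of its underside. Leave it where it stands.
- lidded_pot: Bystander: small round pot with a green lid, 52 mm wide, 50 mm high. Origin: centre of its underside. Leave it where it stands.
- eye_loupe: Bystander: black eye loupe, a short round cup 35 mm wide, 27 mm high. Origin: centre of its underside. Leave it where it stands.
There are look-alikes about, which are no part of the job. Leave any purple look-alike of the floor_plate alone.

How it is judged:
By the outcome, as a careful person would: the job done as asked, in the order asked, and still so for the second after the job is handed in, with the robot touching nothing.
It also fails if it takes over 115 s, if anything falls off the work surface, if the arm or the gripper's body presses on something with over 40 N, if the wrist force passes 120 N, or if a joint passes its speed limit or range.

## Working session

There is one attempt and no reset: what is moved stays moved. The work goes in short steps, Python scripts to look and compute and a shell command to move; the robot and the scene stay as the last step left them, time stands still between calls to the robot, and variables do not carry over. Pictures are saved under pics/ and viewed, about 12 in all and at most 16, crops included, and the job is handed in when it is done.

```bash
mkdir -p pics
cat > h.py <<'E'
import numpy as np, cv2
from station import ctrl
def shot(n):
    o=ctrl.get_obs(); c=ctrl.camera(n); 
    return o,c
def save(c,f,crop=None,s=1):
    p=c["pixels"][:,:,::-1]
    if crop: p=p[crop[1]:crop[3],crop[0]:crop[2]]
    cv2.imwrite("pics/"+f,cv2.resize(p,None,fx=s,fy=s,interpolation=cv2.INTER_CUBIC))
def pose(c,o):
    # camera->world
    if "R" in c:
        R=np.array(c["R"]);t=np.array(c["t"]);return R.T,-R.T@t
    from scipy.spatial.transform import Rotation as Ro
    T=np.eye(4);T[:3,:3]=Ro.from_euler("xyz",o["eef_rot"]).as_matrix();T[:3,3]=o["ee_pos"]
    T=T@np.array(c["tool_from_camera"]);return T[:3,:3],T[:3,3]
def rays(c,o,uv):
    K=np.array([[c["fx"],0,c["cx"]],[0,c["fy"],c["cy"]],[0,0,1]])
    n=cv2.undistortPoints(np.array(uv,float).reshape(-1,1,2),K,np.array(c["dist"],float)).reshape(-1,2)
    R,p=pose(c,o); return np.c_[n,np.ones(len(n))]@R.T,p
def onz(c,o,uv,z):
    d,p=rays(c,o,uv); return p+d*((z-p[2])/d[:,2])[:,None]
def cloud(c,o):
    h,w=c["depth"].shape; uv=np.stack(np.meshgrid(np.arange(w),np.arange(h)),-1).reshape(-1,2)
    d,p=rays(c,o,uv); return (p+d*c["depth"].reshape(-1,1)).reshape(h,w,3)
E
python3 - <<'E'
from h import *
import pickle
for n in("scene","top"):
    o,c=shot(n); save(c,n+"1.png",s=1.5); pickle.dump((o,c),open(n+"1.pkl","wb"))
print(o["time_s"],o["ee_pos"],o["eef_rot"],o["grip_width"],o["force"])
R,p=pose(c,o);print(R,p,c["fx"])
E
```

```text
0.05 [ 0.22958151 -0.49951309  0.22388752] [-3.14040281e+00 -7.10412757e-05  4.30798769e-01] 0.09388986888224914 [ 0.42372951  0.39937251 -0.63925497]
[[ 0.00931328 -0.99158576  0.12911599]
 [-0.99994668 -0.00981136 -0.00322207]
 [ 0.00446176 -0.1290791  -0.99162426]] [ 0.46451058 -0.02291634  1.21859356] 429.141045072409
```

View pics/top1.png

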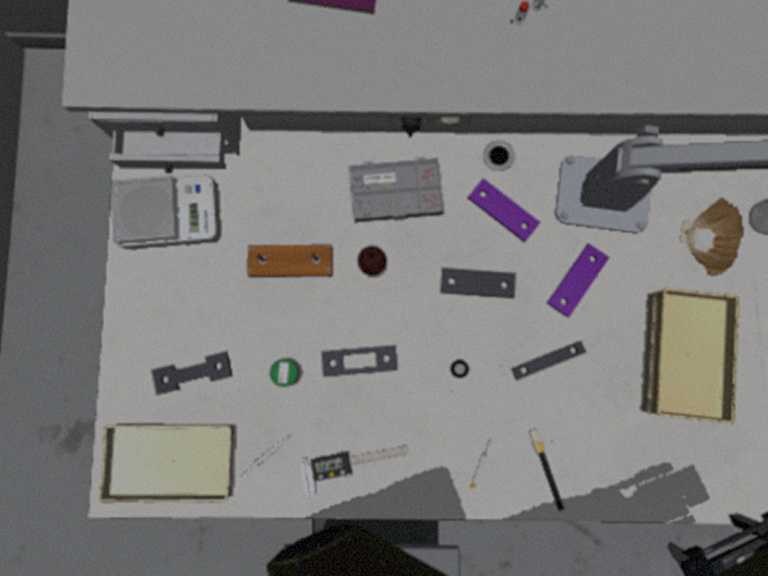

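View pics/scene1.png

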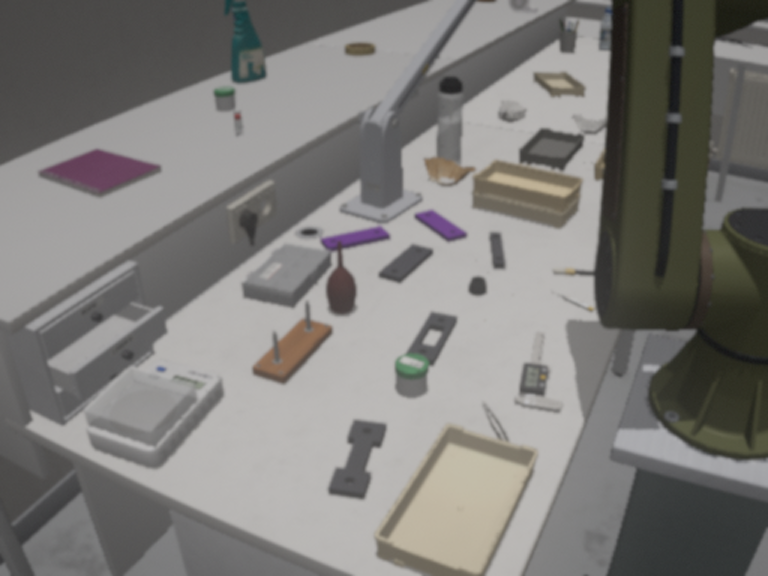

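```bash
cat > m.py <<'E'
from h import *
import pickle
o,c=pickle.load(open("top1.pkl","rb"))
g=c["pixels"].astype(int); mx=g.max(2); 
def seg(mask,ctr,z,name):
    n,l,s,ce=cv2.connectedComponentsWithStats(mask.astype(np.uint8))
    d=np.hypot(*(ce-np.array(ctr)/1.5).T); d[0]=1e9; i=[k for k in np.argsort(d) if s[k,4]>60][0]
    v,u=np.nonzero(l==i); P=onz(c,o,np.c_[u,v],z)[:,:2]
    (cx,cy),(w,h),a=cv2.minAreaRect((P*1000).astype(np.float32))
    if w<h: a+=90
    a=(a+90)%180-90
    print(name,"c mm",round(cx,1),round(cy,1),"size",round(w),round(h),"yaw long axis deg",round(a,1),"px",len(u),"mean",P.mean(0).round(4))
dark=(mx<95)
seg(dark,(478,283),.012,"floor");seg(dark,(359,361),.012,"frame");seg(dark,(192,372),.012,"cover");seg(dark,(548,361),.014,"clamp")
seg((g[...,0]>g[...,2]+50),(290,260),.018,"base")
for nm,u,z in(("blower",(372,261),.03),("pot",(284,372),.05),("loupe",(459,368),.027)): print(nm,onz(c,o,[np.array(u)/1.5],z).round(3))
save(c,"crop1.png",(150,155,400,270),3)
E
python3 m.py
```

```text
floor c mm 633.0 -195.6 size 138 48 yaw long axis deg 86.0 px 782 mean [ 0.6328 -0.1956]
frame c mm 484.4 26.1 size 46 138 yaw long axis deg -84.5 px 568 mean [0.4843 0.0268]
cover c mm 460.3 334.6 size 46 142 yaw long axis deg -75.5 px 686 mean [0.4599 0.3352]
clamp c mm 489.4 -324.5 size 23 140 yaw long axis deg -68.2 px 387 mean [ 0.4894 -0.3247]
base c mm 671.1 160.2 size 55 153 yaw long axis deg -89.4 px 973 mean [0.6716 0.1607]
blower [[0.669 0.004 0.03 ]]
pot [[0.462 0.159 0.05 ]]
loupe [[ 0.472 -0.158  0.027]]
```

View pics/crop1.png

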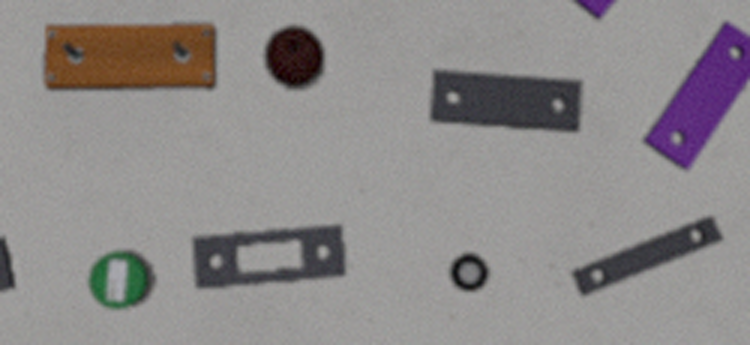

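The dark, windowless plate at view pixel (478,283) in the top picture is the floor plate. The look-alikes are the purple plates at (503,210) and (578,280). The frame is at (359,361), the cover at (192,372), the clamp bar at (548,361) and the base at (290,260). The crop confirms the choice.

```bash
python3 -m creep '{"translation":[[30,22,0],[60,45,0],[90,68,0],[120,90,0],[140,105,0]],"yaw":[0.07,0.15,0.22,0.3,0.36],"gripper":[0,0,0,0,0]}' 40
python3 -m creep '{"translation":[[30,22,0],[60,45,0],[90,68,0],[120,90,0],[140,105,0]],"yaw":[0.07,0.15,0.22,0.3,0.36],"gripper":[0,0,0,0,0]}'
python3 -m creep '{"translation":[[30,22,0],[60,45,0],[90,68,0],[120,90,0],[130,100,0]],"yaw":[0.07,0.15,0.22,0.3,0.36],"gripper":[0,0,0,0,0]}'
python3 - <<'E'
from h import *
import pickle
o,c=shot("wrist"); save(c,"w1.png",s=1.2); pickle.dump((o,c),open("w1.pkl","wb"))
print(o["time_s"],o["ee_pos"],o["eef_rot"]);print(np.array(c["tool_from_camera"]).round(3),c["fx"])
E
```

```text
time_s: 0.52
ee_pos: [0.3715, -0.3925, 0.2238]
eef_rot: [-3.14, -0.0, 0.796]
force: [0.2, -0.5, 0.1]
grip_width: 0.0944
time_s: 0.93
ee_pos: [0.5135, -0.2852, 0.2234]
eef_rot: [-3.14, -0.001, 1.162]
force: [-0.3, -0.9, -1.2]
grip_width: 0.0938
time_s: 1.35
ee_pos: [0.646, -0.1819, 0.2223]
eef_rot: [-3.139, -0.002, 1.529]
force: [-0.6, -0.3, -0.3]
grip_width: 0.094
1.35 [ 0.64599633 -0.18194394  0.2222833 ] [-3.13882865e+00 -1.59853217e-03  1.52868208e+00]
[[ 0.    -0.959 -0.282  0.082]
 [ 1.     0.    -0.    -0.   ]
 [ 0.    -0.282  0.959 -0.16 ]
 [ 0.     0.     0.     1.   ]] 268.497353667183
```

View pics/w1.png

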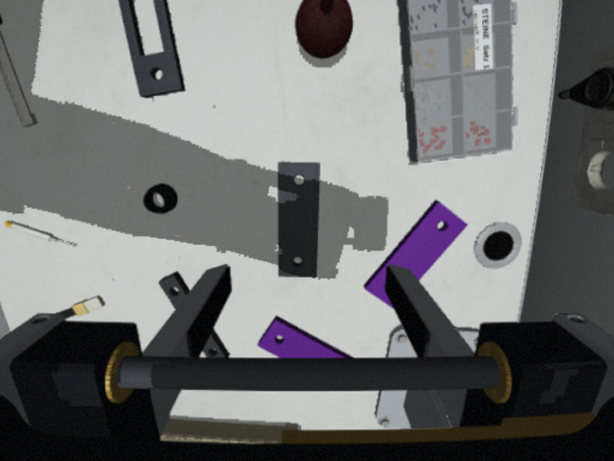

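```bash
cat >> h.py <<'E'
def meas(c,o,ctr,zt,hint,rad=.09,name=""):
    """top face at height zt near ctr (m): pca/minAreaRect"""
    P=cloud(c,o); ok=(c["depth"]>0)&(abs(P[...,2]-zt)<.005)&(np.hypot(P[...,0]-ctr[0],P[...,1]-ctr[1])<rad)
    n,l,s,ce=cv2.connectedComponentsWithStats(ok.astype(np.uint8)); i=1+np.argmax(s[1:,4]); m=l==i
    v,u=np.nonzero(m); Q=onz(c,o,np.c_[u,v],zt)[:,:2]*1000; z=P[...,2][m]
    (cx,cy),(w,h),a=cv2.minAreaRect(Q.astype(np.float32)); 
    if w<h:a+=90
    a=(a-hint+90)%180-90+hint
    me=Q.mean(0); ev,V=np.linalg.eigh(np.cov((Q-me).T)); b=np.degrees(np.arctan2(V[1,1],V[0,1])); b=(b-hint+90)%180-90+hint
    print(name,"rect",round(cx,1),round(cy,1),round(w,1),round(h,1),"yaw",round(a,2),"| mean",me.round(1),"pca",round(b,2),"n",len(u),"zmed",np.median(z).round(4),"| TCP",(o["ee_pos"]*1000).round(1),"yaw",np.degrees(o["eef_rot"][2]).round(2))
    y=o["eef_rot"][2]; print("  shift",(me-o["ee_pos"][:2]*1000).round(1),"rect",np.round([cx-o["ee_pos"][0]*1e3,cy-o["ee_pos"][1]*1e3],1),"dyaw pca",np.radians(b-np.degrees(y)).round(4),"rect",np.radians(a-np.degrees(y)).round(4))
E
python3 - <<'E'
from h import *
import pickle
o,c=pickle.load(open("w1.pkl","rb"))
o["ee_pos"]=np.array(o["ee_pos"])
meas(c,o,(.633,-.196),.012,90,name="floor")
P=cloud(c,o)
print(P[182,240:256,2].round(4), P[100,200:210,2].round(4))
for u,v in((298/1.2,180/1.2),(297/1.2,260/1.2)): print((onz(c,o,[(u,v)],.006)*1000).round(1))
E
```

```text
floor rect 632.9 -196.1 140.2 48.0 yaw 86.75 | mean [ 632.9 -192.7] pca 86.35 n 3091 zmed 0.0115 | TCP [ 646.  -181.9  222.3] yaw 87.59
  shift [-13.1 -10.8] rect [-13.1 -14.2] dyaw pca -0.0215 rect -0.0146
[0.01   0.0111 0.0111 0.0117 0.0108 0.0108 0.0102 0.0116 0.0119 0.0121
 0.0117 0.0117 0.0125 0.0121 0.0129 0.0124] [-0.0015 -0.0005 -0.0014 -0.0006 -0.0003  0.0019 -0.0001 -0.001  -0.0002
 -0.0015]
[[ 635.3 -147.2    6. ]]
[[ 629.  -246.6    6. ]]
```

```bash
python3 -m creep '{"translation":[[-13,-14,-30],[-13,-14,-70],[-13,-14,-110],[-13,-14,-130],[-13,-14,-130]],"yaw":[-0.018,-0.018,-0.018,-0.018,-0.018],"gripper":[0,0,0,0,0]}'
python3 - <<'E'
from h import *
o=ctrl.get_obs();print((np.array([633,-196.3,23])-np.array(o["ee_pos"])*1000).round(1),np.radians(86.5)-o["eef_rot"][2])
E
```

```text
time_s: 1.82
ee_pos: [0.6304, -0.1949, 0.0864]
eef_rot: [-3.13, -0.004, 1.514]
force: [-0.5, -0.2, 0.0]
grip_width: 0.094
[  2.6  -1.4 -63.4] -0.004209452860137741
```

```bash
python3 -m creep '{"translation":[[3,-1,-30],[3,-1,-55],[3,-1,-63],[3,-1,-63]],"yaw":[-0.004,-0.004,-0.004,-0.004],"gripper":[0,0,0,0]}'
python3 -m creep '{"translation":[[0,0,0],[0,0,0],[0,0,0],[0,0,0],[0,0,0]],"yaw":[0,0,0,0,0],"gripper":[255,255,255,255,255]}' 40
python3 -c "
from h import *
o=ctrl.get_obs();print(o['ee_pos'],o['eef_rot'],o['grip_width'],o['force'],o['qpos'])"
```

```text
time_s: 2.15
ee_pos: [0.6328, -0.196, 0.0228]
eef_rot: [-3.128, -0.005, 1.509]
force: [0.1, 0.9, 1.2]
grip_width: 0.0943
time_s: 2.57
ee_pos: [0.6331, -0.1961, 0.0237]
eef_rot: [-3.129, -0.005, 1.509]
force: [0.0, 0.3, -0.2]
grip_width: 0.064
[ 0.63312058 -0.19606517  0.02373613] [-3.12923633 -0.00457937  1.50934956] 0.06402013711691229 [ 1.41761968e-04  2.81330223e-01 -1.52586232e-01] [-3.55866784e-01  7.63314223e-01  1.31263661e+00  9.03625361e-04
  1.07879547e+00 -2.94880412e-01]
```

```bash
python3 -m creep '{"translation":[[0,0,0],[0,0,0],[0,0,0],[0,0,0]],"yaw":[0,0,0,0],"gripper":[255,255,255,255]}' 40
python3 -m creep '{"translation":[[0,0,10],[0,0,40],[0,0,80],[0,0,120],[0,0,150]],"yaw":[0,0,0,0,0],"gripper":[255,255,255,255,255]}' 40
python3 -m creep '{"translation":[[0,20,10],[0,50,20],[0,80,20],[0,90,20],[0,90,20]],"yaw":[0,0,0,0,0],"gripper":[255,255,255,255,255]}' 40
python3 - <<'E'
from h import *
import pickle
o,c=shot("wrist"); o["ee_pos"]=np.array(o["ee_pos"]);save(c,"w2.png",s=1.2); pickle.dump((o,c),open("w2.pkl","wb"))
print(o["time_s"],o["ee_pos"],o["eef_rot"],o["grip_width"],o["force"])
meas(c,o,(.671,.160),.018,90,rad=.1,name="base")
E
```

```text
time_s: 2.9
ee_pos: [0.6333, -0.1961, 0.0241]
eef_rot: [-3.13, -0.004, 1.509]
force: [0.3, 0.2, 3.4]
grip_width: 0.0471
time_s: 3.32
ee_pos: [0.6335, -0.1962, 0.1782]
eef_rot: [-3.132, -0.004, 1.509]
force: [0.8, 0.2, -1.9]
grip_width: 0.0473
time_s: 3.73
ee_pos: [0.6335, -0.1039, 0.1988]
eef_rot: [-3.132, -0.004, 1.512]
force: [0.1, -1.4, -2.6]
grip_width: 0.0476
3.7333 [ 0.63346044 -0.10389089  0.19875746] [-3.13229754 -0.0038941   1.51216674] 0.04762552710954665 [ 0.13789397 -1.37439176 -2.55628286]
base rect 671.5 90.3 25.1 60.3 yaw 176.91 | mean [670.8  91.2] pca 177.82 n 1215 zmed 0.0175 | TCP [ 633.5 -103.9  198.8] yaw 86.64
  shift [ 37.3 195.1] rect [ 38.  194.2] dyaw pca 1.5913 rect 1.5755
```

View pics/w2.png

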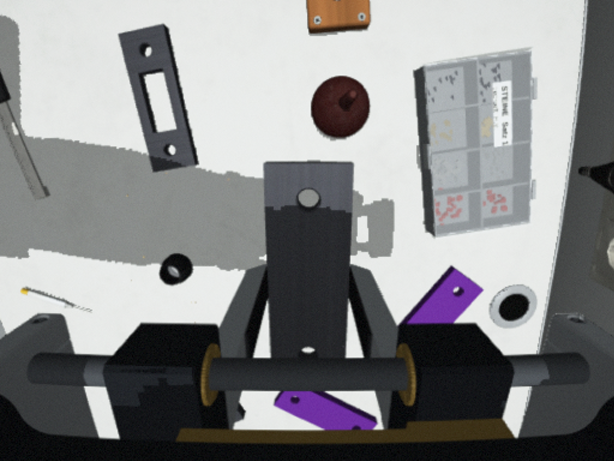

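The plate is gripped flat and its hole shows at (309,197). The blower tip, at (350,98), is below the carry height. The base edge is at the top of the picture, at (338,15).

```bash
python3 -m creep '{"translation":[[8,25,5],[18,60,8],[28,95,8],[38,130,8],[38,140,8]],"yaw":[0.02,0.04,0.06,0.06,0.06],"gripper":[255,255,255,255,255]}' 40
cat > b.py <<'E'
from h import *
import pickle,sys
o,c=shot("wrist"); o["ee_pos"]=np.array(o["ee_pos"]);save(c,sys.argv[1],s=1.2); pickle.dump((o,c),open(sys.argv[1]+".pkl","wb"))
print(o["time_s"],o["ee_pos"],o["eef_rot"],o["grip_width"],o["force"])
meas(c,o,(.671,.160),.018,90,rad=.1,name="base")
P=cloud(c,o);m=(c["depth"]>0)&(P[...,2]>.03)&(P[...,2]<.08)&(np.hypot(P[...,0]-.671,P[...,1]-.16)<.08)
n,l,s,ce=cv2.connectedComponentsWithStats(m.astype(np.uint8))
for i in range(1,n):
    if s[i,4]>15: q=P[l==i]; print("pin",s[i,4],np.median(q,0).round(4),q[:,2].max(), "tip px",ce[i])
E
python3 b.py w3.png
```

```text
time_s: 4.2
ee_pos: [0.6723, 0.0374, 0.2058]
eef_rot: [-3.131, -0.004, 1.573]
force: [-0.5, -0.1, -2.2]
grip_width: 0.0475
4.2 [0.67229395 0.0373706  0.20580883] [-3.13144663 -0.00411705  1.57299644] 0.04750424467017533 [-0.5167148  -0.09182294 -2.24392357]
base rect 670.7 167.8 60.0 142.0 yaw 91.34 | mean [670.8 170. ] pca 91.14 n 5925 zmed 0.0176 | TCP [672.3  37.4 205.8] yaw 90.13
  shift [ -1.5 132.7] rect [ -1.6 130.4] dyaw pca 0.0176 rect 0.0212
pin 116 [0.6706 0.2075 0.0607] 0.07590285124581886 tip px [256.51724138  27.38793103]
pin 42 [0.6722 0.1112 0.0693] 0.0752682235896795 tip px [257.97619048 123.        ]
```

View pics/w3.png

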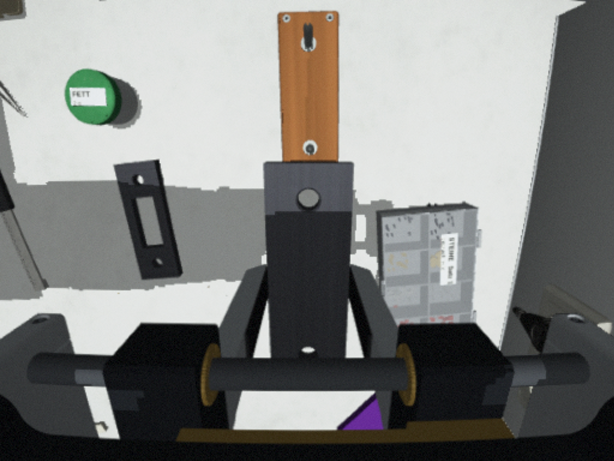

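```bash
cat > pins.py <<'E'
from h import *
import pickle,sys
o,c=pickle.load(open(sys.argv[1],"rb"));P=cloud(c,o)
near=(c["depth"]>0)&(np.hypot(P[...,0]-.671,P[...,1]-.16)<.08)
for lo in(.035,.06,.068):
    m=near&(P[...,2]>lo)&(P[...,2]<.08)
    for s in(1,-1):
        q=P[m&((P[...,1]-.16)*s>0)]; print(lo,len(q),q.mean(0).round(4),q[:,0].min().round(4),q[:,0].max().round(4),q[:,1].min().round(4),q[:,1].max().round(4))
# base far edge
m=(c["depth"]>0)&(abs(P[...,2]-.018)<.004)&(np.hypot(P[...,0]-.671,P[...,1]-.16)<.09)
q=P[m]; print("base ymax",np.percentile(q[:,1],[95,99,99.8]).round(4))
for y in (.13,.16,.19,.22):
    r=q[abs(q[:,1]-y)<.005]; print(y,"x mid",(np.percentile(r[:,0],1)+np.percentile(r[:,0],99))/2)
zt=o["ee_pos"][2]-.012
# held plate hole: bright blob inside plate
m=(c["depth"]>0)&(abs(P[...,2]-zt)<.012)&(abs(P[...,0]-o["ee_pos"][0])<.035)&(P[...,1]>o["ee_pos"][1]+.02); q=P[m]
print("plate x",np.percentile(q[:,0],[.5,99.5]).round(4),"ymax",np.percentile(q[:,1],99.5).round(4),"z",np.median(q[:,2]),zt)
g=c["pixels"][150:180,240:275].min(2); v,u=np.nonzero(g>110); print("hole bright",len(u),u.mean()+240,v.mean()+150, (onz(c,o,[(u.mean()+240,v.mean()+150)],zt-.006)*1000).round(1),"tcp",o["ee_pos"])
E
python3 pins.py w3.png.pkl
```

```text
0.035 110 [0.6702 0.2078 0.0589] 0.6661 0.6739 0.2057 0.2122
0.035 41 [0.6722 0.111  0.0689] 0.6689 0.6754 0.1068 0.1142
0.06 59 [0.6702 0.2083 0.0675] 0.6667 0.6738 0.2062 0.2122
0.06 40 [0.6721 0.1109 0.0696] 0.6689 0.6754 0.1068 0.1142
0.068 29 [0.67   0.209  0.0706] 0.6668 0.6728 0.2071 0.2122
0.068 27 [0.6719 0.1109 0.0713] 0.6689 0.6743 0.108 0.1132
base ymax [0.2326 0.2375 0.2388]
0.13 x mid 0.6711496478610938
0.16 x mid 0.6711524628233436
0.19 x mid 0.6704007760948253
0.22 x mid 0.6696794791172918
plate x [0.6482 0.6958] ymax 0.107 z 0.1932544538166318 0.19380883040607486
hole bright 174 256.67816091954023 164.4022988505747 [[672.   87.3 187.8]] tcp [0.67229395 0.0373706  0.20580883]
```

```bash
python3 -m creep '{"translation":[[-1,30,0],[-1,70,0],[-1,105,0],[-1,123,-10],[-1,123,-20]],"yaw":[0.01,0.017,0.017,0.017,0.017],"gripper":[255,255,255,255,255]}' 40
python3 -m creep '{"translation":[[0,0,-20],[0,0,-50],[0,0,-70],[0,0,-75],[0,0,-75]],"yaw":[0,0,0,0,0],"gripper":[255,255,255,255,255]}' 40
cat > g.py <<'E'
from h import *
import sys
t=np.array([float(a) for a in sys.argv[1:5]])
o=ctrl.get_obs();print("t",o["time_s"],"need",(t[:3]-np.array(o["ee_pos"])*1000).round(1),"dyaw",round(t[3]-o["eef_rot"][2],4),"rot",np.round(o["eef_rot"],4),"F",np.round(o["force"],1),"w",o["grip_width"])
E
python3 g.py 671.3 160 108 1.59
```

```text
time_s: 4.67
ee_pos: [0.6708, 0.162, 0.1854]
eef_rot: [-3.131, -0.004, 1.593]
force: [-0.5, -0.5, -2.2]
grip_width: 0.0472
time_s: 5.08
ee_pos: [0.6705, 0.1599, 0.1086]
eef_rot: [-3.128, -0.003, 1.591]
force: [0.6, -0.1, -1.3]
grip_width: 0.0472
t 5.0833 need [ 0.8  0.1 -0.6] dyaw -0.0009 rot [-3.1282 -0.0034  1.5909] F [ 0.6 -0.1 -1.3] w 0.0472293107584191
```

```bash
python3 -m creep '{"translation":[[1,0,-8],[1,0,-16],[1,0,-24],[1,0,-30],[1,0,-30]],"yaw":[0,0,0,0,0],"gripper":[255,255,255,255,255]}' 40
python3 g.py 671.3 160 44 1.59
python3 b.py w4.png | head -1
```

```text
time_s: 5.5
ee_pos: [0.671, 0.1597, 0.0771]
eef_rot: [-3.126, -0.003, 1.591]
force: [-0.2, -0.2, -1.6]
grip_width: 0.0473
t 5.5 need [  0.3   0.3 -33.1] dyaw -0.001 rot [-3.1263e+00 -3.1000e-03  1.5910e+00] F [-0.2 -0.2 -1.6] w 0.04728911932717548
5.5 [0.67098351 0.15972231 0.07709794] [-3.12627347e+00 -3.09738722e-03  1.59099890e+00] 0.04728911932717548 [-0.2492608  -0.15479007 -1.62777733]
```

View pics/w4.png

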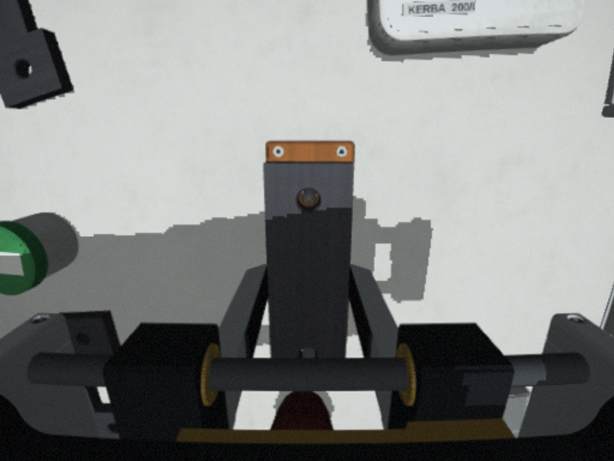

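The plate is on the pins: the pin tip is inside the far hole at (308,198), and no force is felt.

```bash
python3 -m creep '{"translation":[[0,0,-10],[0,0,-20],[0,0,-28],[0,0,-32],[0,0,-33]],"yaw":[0,0,0,0,0],"gripper":[255,255,255,255,255]}' 40
python3 -m creep '{"translation":[[0,0,0],[0,0,0],[0,0,0],[0,0,0],[0,0,0]],"yaw":[0,0,0,0,0],"gripper":[255,120,90,90,90]}' 40
python3 g.py 671.3 160 44 1.59
```

```text
time_s: 5.97
ee_pos: [0.6707, 0.1598, 0.0435]
eef_rot: [-3.125, -0.003, 1.591]
force: [-0.2, 0.1, -1.1]
grip_width: 0.0477
time_s: 6.38
ee_pos: [0.671, 0.1598, 0.0441]
eef_rot: [-3.126, -0.003, 1.591]
force: [0.4, -0.4, 0.3]
grip_width: 0.0606
t 6.3833 need [ 0.3  0.2 -0.1] dyaw -0.0011 rot [-3.1262 -0.0032  1.5911] F [ 0.4 -0.4  0.3] w 0.06061526881042778
```

```bash
python3 -m creep '{"translation":[[0,0,20],[0,0,60],[0,0,100],[0,0,140],[0,0,175]],"yaw":[0,0,0,0,0],"gripper":[90,60,0,0,0]}' 40
python3 -m creep '{"translation":[[-30,-20,0],[-60,-43,0],[-90,-65,0],[-120,-87,0],[-150,-107,0]],"yaw":[0.02,0.04,0.06,0.076,0.076],"gripper":[0,0,0,0,0]}' 40
python3 -m creep '{"translation":[[-30,-20,0],[-37,-27,0],[-37,-27,0],[-37,-27,0]],"yaw":[0,0,0,0],"gripper":[0,0,0,0]}' 40
cat > q.py <<'E'
from h import *
import pickle,sys
a=sys.argv; o,c=shot("wrist"); o["ee_pos"]=np.array(o["ee_pos"]);save(c,a[1],s=1.2); pickle.dump((o,c),open(a[1]+".pkl","wb"))
print(o["time_s"],o["ee_pos"],o["eef_rot"],o["grip_width"],o["force"])
meas(c,o,(float(a[2]),float(a[3])),float(a[4]),float(a[5]),name="part")
E
python3 q.py w5.png .4844 .0261 .012 95
```

```text
time_s: 6.8
ee_pos: [0.671, 0.1598, 0.2225]
eef_rot: [-3.128, -0.003, 1.591]
force: [-0.4, 0.3, -0.2]
grip_width: 0.0838
time_s: 7.22
ee_pos: [0.5193, 0.0519, 0.2227]
eef_rot: [-3.129, -0.003, 1.668]
force: [1.7, -0.7, -0.4]
grip_width: 0.094
time_s: 7.55
ee_pos: [0.4829, 0.0249, 0.2234]
eef_rot: [-3.131, -0.003, 1.667]
force: [0.2, 0.5, 0.3]
grip_width: 0.0939
7.55 [0.48292604 0.02485577 0.22340772] [-3.1307456  -0.0032443   1.66733713] 0.09392360238629544 [0.17310268 0.54197748 0.26912703]
part rect 483.2 26.5 48.0 140.0 yaw 95.5 | mean [482.8  30.2] pca 95.51 n 2473 zmed 0.0115 | TCP [482.9  24.9 223.4] yaw 95.53
  shift [-0.1  5.4] rect [0.3 1.6] dyaw pca -0.0003 rect -0.0005
```

View pics/w5.png

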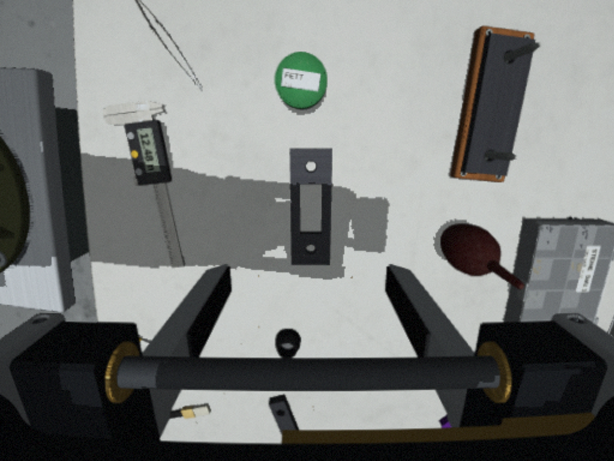

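The floor plate is seated on the base, with both pins through it at (500,155) and (520,50). The window frame is below at (310,205).

```bash
python3 -m creep '{"translation":[[0,2,-40],[0,2,-80],[0,2,-120],[0,2,-150],[0,2,-160]],"yaw":[0,0,0,0,0],"gripper":[0,0,0,0,0]}' 40
python3 -m creep '{"translation":[[0,0,-20],[0,0,-35],[0,0,-40],[0,0,-40],[0,0,-40]],"yaw":[0,0,0,0,0],"gripper":[0,60,100,100,100]}' 40
python3 g.py 483.2 26.6 23 1.6667
```

```text
time_s: 8.02
ee_pos: [0.4819, 0.028, 0.0586]
eef_rot: [-3.124, -0.004, 1.669]
force: [-0.6, -0.1, 0.5]
grip_width: 0.0938
time_s: 8.43
ee_pos: [0.4839, 0.0285, 0.0198]
eef_rot: [-3.127, -0.004, 1.67]
force: [2.1, -0.2, 3.1]
grip_width: 0.0708
t 8.4333 need [-0.7 -1.9  3.2] dyaw -0.0028 rot [-3.1267 -0.0039  1.6695] F [ 2.1 -0.2  3.1] w 0.07078848050562685
```

Slightly low, so I'm raising and recentring before closing.

```bash
python3 -m creep '{"translation":[[0,-2,3],[0,-2,3],[0,-2,3]],"yaw":[-0.003,-0.003,-0.003],"gripper":[100,100,100]}' 40
python3 -m creep '{"translation":[[0,0,0],[0,0,0],[0,0,0],[0,0,0],[0,0,0]],"yaw":[0,0,0,0,0],"gripper":[255,255,255,255,255]}' 40
python3 g.py 483.2 26.6 23 1.6667
python3 -m creep '{"translation":[[0,0,0],[0,0,20],[0,0,60],[0,0,100],[0,0,140]],"yaw":[0,0,0,0,0],"gripper":[255,255,255,255,255]}' 40
python3 -m creep '{"translation":[[30,5,20],[70,5,40],[110,5,40],[145,5,40],[145,5,40]],"yaw":[-0.02,-0.04,-0.06,-0.076,-0.076],"gripper":[255,255,255,255,255]}' 40
python3 g.py 671 37 206 1.591
```

```text
time_s: 8.68
ee_pos: [0.4843, 0.0265, 0.0233]
eef_rot: [-3.127, -0.004, 1.667]
force: [-0.4, 0.5, 0.4]
grip_width: 0.057
time_s: 9.1
ee_pos: [0.4843, 0.0266, 0.0234]
eef_rot: [-3.127, -0.004, 1.667]
force: [-0.8, 0.5, 2.9]
grip_width: 0.0476
t 9.1 need [-1.1  0.  -0.4] dyaw 0.0001 rot [-3.1273 -0.0038  1.6666] F [-0.8  0.5  2.9] w 0.04756170541818873
time_s: 9.52
ee_pos: [0.4836, 0.0265, 0.1647]
eef_rot: [-3.126, -0.004, 1.667]
force: [0.5, 0.1, -1.0]
grip_width: 0.0471
time_s: 9.93
ee_pos: [0.6323, 0.0313, 0.202]
eef_rot: [-3.124, -0.004, 1.589]
force: [-1.2, -0.9, -2.8]
grip_width: 0.0472
t 9.9333 need [38.7  5.7  4. ] dyaw 0.0019 rot [-3.124  -0.004   1.5891] F [-1.2 -0.9 -2.8] w 0.047190110179753775
```

```bash
python3 -m creep '{"translation":[[15,25,0],[30,65,0],[39,100,0],[39,128,0],[39,128,0]],"yaw":[0.002,0.002,0.002,0.002,0.002],"gripper":[255,255,255,255,255]}' 40
python3 -m creep '{"translation":[[0,0,-25],[0,0,-50],[0,0,-75],[0,0,-85],[0,0,-85]],"yaw":[0,0,0,0,0],"gripper":[255,255,255,255,255]}' 40
python3 g.py 671 159.8 108 1.591
```

```text
time_s: 10.35
ee_pos: [0.6706, 0.1645, 0.2007]
eef_rot: [-3.122, -0.005, 1.596]
force: [-0.7, 0.2, -1.3]
grip_width: 0.0476
time_s: 10.77
ee_pos: [0.6692, 0.164, 0.1126]
eef_rot: [-3.117, -0.004, 1.596]
force: [-0.4, 0.1, -1.8]
grip_width: 0.0473
t 10.7667 need [ 1.8 -4.2 -4.6] dyaw -0.0045 rot [-3.1172 -0.0037  1.5955] F [-0.4  0.1 -1.8] w 0.047316357783166466
```

```bash
python3 -m creep '{"translation":[[2,-4,-2],[2,-4,-4],[2,-4,-4],[2,-4,-4]],"yaw":[-0.004,-0.004,-0.004,-0.004],"gripper":[255,255,255,255]}' 40
python3 g.py 671 159.8 78 1.591
```

```text
time_s: 11.1
ee_pos: [0.6716, 0.1598, 0.1097]
eef_rot: [-3.118, -0.004, 1.591]
force: [1.0, 0.5, -1.7]
grip_width: 0.0475
t 11.1 need [ -0.6  -0.  -31.7] dyaw -0.0002 rot [-3.1185 -0.004   1.5912] F [ 1.   0.5 -1.7] w 0.04746766504155884
```

```bash
python3 -m creep '{"translation":[[-0.5,0,-8],[-0.5,0,-16],[-0.5,0,-24],[-0.5,0,-32],[-0.5,0,-32]],"yaw":[0,0,0,0,0],"gripper":[255,255,255,255,255]}' 40
python3 g.py 671 159.8 56 1.591
python3 -m creep '{"translation":[[0,0,-8],[0,0,-15],[0,0,-20],[0,0,-21],[0,0,-21]],"yaw":[0,0,0,0,0],"gripper":[255,255,255,255,255]}' 40
python3 -m creep '{"translation":[[0,0,0],[0,0,0],[0,0,0],[0,0,0],[0,0,0]],"yaw":[0,0,0,0,0],"gripper":[255,120,90,90,90]}' 40
python3 g.py 671 159.8 56 1.591
```

```text
time_s: 11.52
ee_pos: [0.6702, 0.1597, 0.075]
eef_rot: [-3.115, -0.003, 1.591]
force: [-0.3, -0.5, -1.9]
grip_width: 0.0473
t 11.5167 need [  0.8   0.1 -19. ] dyaw -0.0003 rot [-3.1152 -0.0034  1.5913] F [-0.3 -0.5 -1.9] w 0.047319396407213804
time_s: 11.93
ee_pos: [0.6701, 0.1597, 0.0536]
eef_rot: [-3.115, -0.003, 1.591]
force: [0.2, 0.2, -0.6]
grip_width: 0.0474
time_s: 12.35
ee_pos: [0.6702, 0.1597, 0.0539]
eef_rot: [-3.115, -0.003, 1.591]
force: [0.5, -0.8, -0.2]
grip_width: 0.0603
t 12.35 need [0.8 0.1 2.1] dyaw -0.0003 rot [-3.1151 -0.0034  1.5913] F [ 0.5 -0.8 -0.2] w 0.0603206171125152
```

```bash
python3 -m creep '{"translation":[[0,0,20],[0,0,60],[0,0,100],[0,0,140],[0,0,168]],"yaw":[0,0,0,0,0],"gripper":[90,60,0,0,0]}' 40
python3 -m creep '{"translation":[[-25,20,0],[-55,45,0],[-85,70,0],[-105,87,0],[-105,87,0]],"yaw":[0.03,0.06,0.09,0.115,0.115],"gripper":[0,0,0,0,0]}' 40
python3 -m creep '{"translation":[[-25,20,0],[-55,45,0],[-85,70,0],[-105,87,0],[-105,87,0]],"yaw":[0.03,0.06,0.09,0.115,0.115],"gripper":[0,0,0,0,0]}' 40
python3 q.py w6.png .460 .3346 .012 104
python3 pins.py w5.png.pkl 2>/dev/null | head -6
```

```text
time_s: 12.77
ee_pos: [0.6706, 0.1598, 0.2264]
eef_rot: [-3.119, -0.004, 1.591]
force: [-0.1, 0.3, -0.2]
grip_width: 0.0842
time_s: 13.18
ee_pos: [0.5625, 0.2499, 0.2273]
eef_rot: [-3.12, -0.005, 1.712]
force: [0.4, 0.8, 0.6]
grip_width: 0.0939
time_s: 13.6
ee_pos: [0.4547, 0.3395, 0.2278]
eef_rot: [-3.12, -0.006, 1.832]
force: [-0.3, 0.8, 0.1]
grip_width: 0.094
13.6 [0.4547393  0.33951573 0.22781975] [-3.11997897 -0.00557467  1.83159101] 0.09401980097624314 [-0.3217848   0.78906512  0.07148078]
part rect 458.3 336.6 48.0 140.4 yaw 104.39 | mean [457.2 340.7] pca 104.89 n 2472 zmed 0.0115 | TCP [454.7 339.5 227.8] yaw 104.94
  shift [2.5 1.1] rect [ 3.6 -2.9] dyaw pca -0.0009 rect -0.0096
0.035 174 [0.6675 0.2091 0.0568] 0.6647 0.6719 0.2058 0.2138
0.035 138 [0.6692 0.1101 0.0566] 0.6672 0.6732 0.1061 0.1141
0.06 79 [0.6678 0.2093 0.0676] 0.6647 0.6713 0.2058 0.2134
0.06 61 [0.6697 0.1104 0.0679] 0.6676 0.6732 0.1066 0.1141
0.068 37 [0.6683 0.2098 0.0715] 0.6663 0.6713 0.2067 0.213
0.068 32 [0.6702 0.1102 0.0712] 0.6676 0.6732 0.1069 0.1132
```

View pics/w6.png

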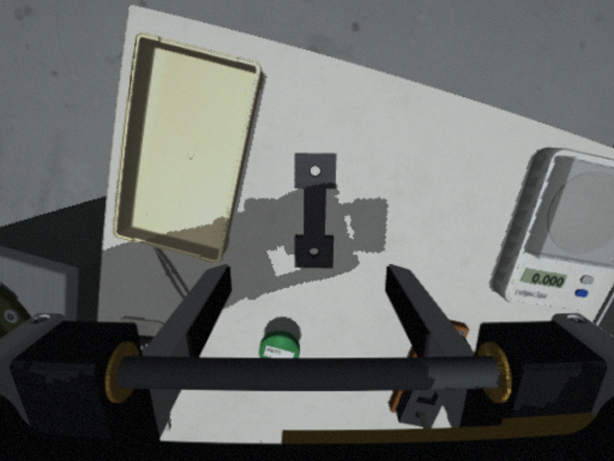

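```bash
python3 - <<'E'
from h import *
import pickle
o,c=pickle.load(open("w6.png.pkl","rb"))
g=c["pixels"].min(2);H=[]
for u,v in((262,142),(262,210)):
    r=g[v-7:v+8,u-7:u+8].astype(float); r=r-np.percentile(r,30); r[r<.4*r.max()]=0
    yy,xx=np.mgrid[v-7:v+8,u-7:u+8]; p=((xx*r).sum()/r.sum(),(yy*r).sum()/r.sum()); H.append(onz(c,o,[p],.006)[0]*1000); print(p,H[-1].round(1))
d=H[0]-H[1];print("mid",(H[0]+H[1])/2,"len",np.hypot(*d[:2]),np.degrees(np.arctan2(d[1],d[0])))
E
python3 g.py 458.3 336.6 63 1.824
```

```text
(np.float64(262.22711800302574), np.float64(141.84606656580937)) [445.9 384.7   6. ]
(np.float64(261.2759626604434), np.float64(208.88448074679113)) [470.8 288.1   6. ]
mid [458.36311007 336.4035352    6.        ] len 99.84014351916926 104.4803249163009
t 13.65 need [   1.9   -1.6 -164.8] dyaw -0.0055 rot [-3.1204 -0.0051  1.8295] F [-0.5 -0.2 -0.1] w 0.0941125514307139
```

```bash
python3 -m creep '{"translation":[[2,-2,-40],[2,-2,-80],[2,-2,-120],[2,-2,-140],[2,-2,-140]],"yaw":[-0.006,-0.006,-0.006,-0.006,-0.006],"gripper":[60,60,60,60,60]}' 40
python3 g.py 458.3 336.5 23 1.8227
```

```text
time_s: 14.07
ee_pos: [0.4576, 0.3341, 0.0832]
eef_rot: [-3.113, -0.003, 1.822]
force: [-0.1, 0.5, -0.3]
grip_width: 0.0722
t 14.0667 need [  0.7   2.4 -60.2] dyaw 0.0009 rot [-3.1133e+00 -2.6000e-03  1.8218e+00] F [-0.1  0.5 -0.3] w 0.0722326411524205
```

```bash
python3 -m creep '{"translation":[[1,2,-20],[1,2,-40],[1,2,-55],[1,2,-59],[1,2,-59]],"yaw":[0,0,0,0,0],"gripper":[60,60,60,60,60]}' 40
python3 g.py 458.3 336.5 23 1.8227
python3 -m creep '{"translation":[[0,0,0],[0,0,0],[0,0,0],[0,0,0],[0,0,0]],"yaw":[0,0,0,0,0],"gripper":[255,255,255,255,255]}' 40
python3 -m creep '{"translation":[[0,0,0],[0,0,0],[0,0,0],[0,0,0]],"yaw":[0,0,0,0],"gripper":[255,255,255,255]}' 40
python3 g.py 458.3 336.5 23 1.8227
```

```text
time_s: 14.48
ee_pos: [0.4594, 0.3358, 0.0246]
eef_rot: [-3.113, -0.003, 1.821]
force: [-0.5, -0.1, 0.9]
grip_width: 0.0719
t 14.4833 need [-1.1  0.7 -1.6] dyaw 0.0019 rot [-3.1134e+00 -2.6000e-03  1.8208e+00] F [-0.5 -0.1  0.9] w 0.07187705252499124
time_s: 14.9
ee_pos: [0.4595, 0.3359, 0.0252]
eef_rot: [-3.114, -0.003, 1.821]
force: [0.0, 0.1, -0.0]
grip_width: 0.0424
time_s: 15.23
ee_pos: [0.4596, 0.336, 0.0253]
eef_rot: [-3.114, -0.003, 1.821]
force: [-0.6, -0.3, 2.5]
grip_width: 0.0254
t 15.2333 need [-1.3  0.5 -2.3] dyaw 0.0018 rot [-3.1143e+00 -2.8000e-03  1.8209e+00] F [-0.6 -0.3  2.5] w 0.02536812936887928
```

```bash
python3 -m creep '{"translation":[[0,0,10],[0,0,50],[0,0,90],[0,0,130],[0,0,150]],"yaw":[0,0,0,0,0],"gripper":[255,255,255,255,255]}' 40
python3 -m creep '{"translation":[[25,-20,0],[55,-45,0],[85,-70,0],[105,-87,0],[105,-87,0]],"yaw":[-0.03,-0.06,-0.09,-0.115,-0.115],"gripper":[255,255,255,255,255]}' 40
python3 -m creep '{"translation":[[25,-20,0],[55,-45,0],[85,-70,0],[104,-86,0],[104,-86,0]],"yaw":[-0.03,-0.06,-0.09,-0.115,-0.115],"gripper":[255,255,255,255,255]}' 40
python3 g.py 671 159 112 1.591
```

```text
time_s: 15.65
ee_pos: [0.4604, 0.3365, 0.181]
eef_rot: [-3.12, -0.005, 1.821]
force: [0.7, 0.4, 0.1]
grip_width: 0.0251
time_s: 16.07
ee_pos: [0.5681, 0.2459, 0.1812]
eef_rot: [-3.12, -0.004, 1.7]
force: [-0.2, -0.0, -1.8]
grip_width: 0.0254
time_s: 16.48
ee_pos: [0.6743, 0.1563, 0.1808]
eef_rot: [-3.12, -0.003, 1.58]
force: [0.4, 0.1, -1.6]
grip_width: 0.0251
t 16.4833 need [ -3.3   2.7 -68.8] dyaw 0.0108 rot [-3.1199 -0.0033  1.5802] F [ 0.4  0.1 -1.6] w 0.025114116612075146
```

```bash
python3 -m creep '{"translation":[[-3,3,-20],[-3,3,-45],[-3,3,-62],[-3,3,-67],[-3,3,-67]],"yaw":[0.011,0.011,0.011,0.011,0.011],"gripper":[255,255,255,255,255]}' 40
python3 g.py 671 159 112 1.591
python3 q.py w7.png .671 .16 .1 90 | head -1
```

```text
time_s: 16.9
ee_pos: [0.6704, 0.1598, 0.1129]
eef_rot: [-3.117, -0.003, 1.592]
force: [0.7, -0.1, -0.7]
grip_width: 0.0251
t 16.9 need [ 0.6 -0.8 -0.9] dyaw -0.0009 rot [-3.1174e+00 -2.9000e-03  1.5919e+00] F [ 0.7 -0.1 -0.7] w 0.025066427161509783
16.9 [0.67040433 0.15981974 0.1129058 ] [-3.11737901e+00 -2.94707470e-03  1.59186096e+00] 0.025066427161509783 [ 0.68380396 -0.06385315 -0.69633452]
```

View pics/w7.png

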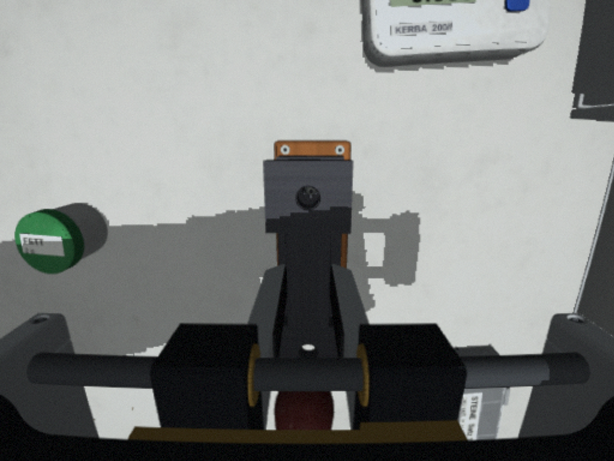

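The cover is above the base with the far pin centred in its hole at (308,196). Lowering.

```bash
python3 -m creep '{"translation":[[0.5,-1,-8],[0.5,-1,-16],[0.5,-1,-24],[0.5,-1,-30],[0.5,-1,-30]],"yaw":[0,0,0,0,0],"gripper":[255,255,255,255,255]}' 40
python3 g.py 671 159 68 1.591
python3 -m creep '{"translation":[[0,0,-6],[0,0,-10],[0,0,-14],[0,0,-15],[0,0,-15]],"yaw":[0,0,0,0,0],"gripper":[255,255,255,255,255]}' 40
python3 g.py 671 159 68 1.591
```

```text
time_s: 17.37
ee_pos: [0.6709, 0.1587, 0.0826]
eef_rot: [-3.117, -0.003, 1.592]
force: [0.1, -0.8, -1.6]
grip_width: 0.0254
t 17.3667 need [  0.1   0.3 -14.6] dyaw -0.0007 rot [-3.1173e+00 -2.9000e-03  1.5917e+00] F [ 0.1 -0.8 -1.6] w 0.025447131408612798
time_s: 17.78
ee_pos: [0.671, 0.1587, 0.0676]
eef_rot: [-3.117, -0.003, 1.592]
force: [-0.3, -0.6, -2.2]
grip_width: 0.0252
t 17.7833 need [0.  0.3 0.4] dyaw -0.0008 rot [-3.1173e+00 -2.9000e-03  1.5918e+00] F [-0.3 -0.6 -2.2] w 0.025248641798536094
```

```bash
python3 -m creep '{"translation":[[0,0,0],[0,0,0],[0,0,0],[0,0,0],[0,0,0]],"yaw":[0,0,0,0,0],"gripper":[190,120,110,110,110]}' 40
python3 -m creep '{"translation":[[0,0,20],[0,0,60],[0,0,100],[0,0,140],[0,0,155]],"yaw":[0,0,0,0,0],"gripper":[110,110,90,90,90]}' 40
python3 -m creep '{"translation":[[-12,-33,0],[-25,-70,0],[-39,-105,0],[-53,-140,0],[-60,-161,0]],"yaw":[0.03,0.06,0.09,0.12,0.12],"gripper":[90,90,90,90,90]}' 40
python3 -m creep '{"translation":[[-12,-33,0],[-25,-70,0],[-39,-105,0],[-53,-140,0],[-60,-161,0]],"yaw":[0.03,0.06,0.09,0.12,0.12],"gripper":[90,90,90,90,90]}' 40
python3 -m creep '{"translation":[[-12,-33,0],[-25,-70,0],[-39,-105,0],[-53,-140,0],[-60,-155,0]],"yaw":[0.03,0.06,0.09,0.12,0.12],"gripper":[90,90,90,90,90]}' 40
python3 -m creep '{"translation":[[0,0,0],[0,0,0]],"yaw":[0,0],"gripper":[90,90]}' 40
python3 q.py w8.png .489 -.3245 .014 111
```

```text
time_s: 18.2
ee_pos: [0.671, 0.1587, 0.0678]
eef_rot: [-3.118, -0.003, 1.592]
force: [-0.4, 0.3, 0.6]
grip_width: 0.0482
time_s: 18.62
ee_pos: [0.6721, 0.1589, 0.2297]
eef_rot: [-3.126, -0.004, 1.592]
force: [-0.0, 0.0, 0.6]
grip_width: 0.0608
time_s: 19.03
ee_pos: [0.6108, -0.0049, 0.2301]
eef_rot: [-3.126, -0.004, 1.712]
force: [0.4, 0.8, 0.5]
grip_width: 0.0611
time_s: 19.45
ee_pos: [0.5493, -0.1688, 0.2305]
eef_rot: [-3.126, -0.003, 1.833]
force: [0.9, 0.1, 0.4]
grip_width: 0.0605
time_s: 19.87
ee_pos: [0.4875, -0.3273, 0.2306]
eef_rot: [-3.126, -0.002, 1.952]
force: [0.3, -0.5, -0.5]
grip_width: 0.0611
time_s: 20.03
ee_pos: [0.487, -0.328, 0.2306]
eef_rot: [-3.126, -0.002, 1.95]
force: [0.5, 0.3, 0.3]
grip_width: 0.0608
20.0333 [ 0.4870376  -0.32798444  0.23063224] [-3.12577310e+00 -2.41436241e-03  1.95000169e+00] 0.060803891978409026 [0.54383769 0.34378951 0.33028151]
part rect 487.3 -325.7 23.7 138.8 yaw 112.42 | mean [ 486.6 -323. ] pca 112.43 n 1521 zmed 0.0135 | TCP [ 487.  -328.   230.6] yaw 111.73
  shift [-0.4  5. ] rect [0.2 2.3] dyaw pca 0.0122 rect 0.012
```

View pics/w8.png

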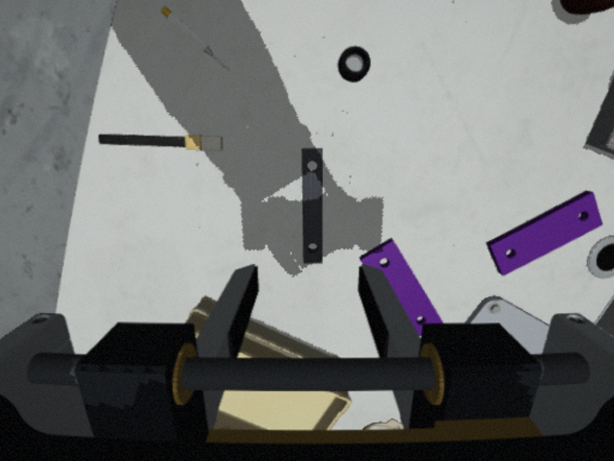

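The clamp bar is at (312,205). The purple look-alike at (400,290) stays clear of the half-open fingers.

```bash
python3 -m creep '{"translation":[[0,2,-40],[0,2,-80],[0,2,-120],[0,2,-145],[0,2,-145]],"yaw":[0.012,0.012,0.012,0.012,0.012],"gripper":[90,90,90,90,90]}' 40
python3 g.py 487.3 -325.7 24 1.962
```

```text
time_s: 20.5
ee_pos: [0.4863, -0.322, 0.0805]
eef_rot: [-3.122, -0.01, 1.965]
force: [-0.2, -0.6, -0.2]
grip_width: 0.061
t 20.5 need [  1.   -3.7 -56.5] dyaw -0.003 rot [-3.1218 -0.0098  1.965 ] F [-0.2 -0.6 -0.2] w 0.06099704713054192
```

```bash
python3 -m creep '{"translation":[[1,-4,-20],[1,-4,-40],[1,-4,-54],[1,-4,-56],[1,-4,-56]],"yaw":[-0.003,-0.003,-0.003,-0.003,-0.003],"gripper":[90,90,90,90,90]}' 40
python3 g.py 487.3 -325.7 24 1.962
python3 -m creep '{"translation":[[0,0,0],[0,0,0],[0,0,0],[0,0,0],[0,0,0]],"yaw":[0,0,0,0,0],"gripper":[255,255,255,255,255]}' 40
python3 -m creep '{"translation":[[0,0,0],[0,0,0],[0,0,0]],"yaw":[0,0,0],"gripper":[255,255,255]}' 40
python3 g.py 487.3 -325.7 24 1.962
```

```text
time_s: 20.92
ee_pos: [0.4881, -0.3255, 0.0256]
eef_rot: [-3.122, -0.009, 1.963]
force: [0.3, 0.0, 0.6]
grip_width: 0.0611
t 20.9167 need [-0.8 -0.2 -1.6] dyaw -0.001 rot [-3.1221 -0.0093  1.963 ] F [0.3 0.  0.6] w 0.0611092089079386
time_s: 21.33
ee_pos: [0.4883, -0.3257, 0.0262]
eef_rot: [-3.122, -0.009, 1.963]
force: [-0.6, -0.2, -0.0]
grip_width: 0.031
time_s: 21.58
ee_pos: [0.4883, -0.3257, 0.0263]
eef_rot: [-3.123, -0.009, 1.963]
force: [-1.1, -0.4, 2.1]
grip_width: 0.0235
t 21.5833 need [-1.   0.  -2.3] dyaw -0.0008 rot [-3.1226 -0.0086  1.9628] F [-1.1 -0.4  2.1] w 0.02345264296087657
```

```bash
python3 -m creep '{"translation":[[0,0,20],[0,0,60],[0,0,100],[0,0,140],[0,0,180]],"yaw":[0,0,0,0,0],"gripper":[255,255,255,255,255]}' 40
python3 -m creep '{"translation":[[12,33,0],[25,70,0],[39,105,0],[53,140,0],[60,158,0]],"yaw":[-0.03,-0.06,-0.09,-0.12,-0.12],"gripper":[255,255,255,255,255]}' 40
python3 -m creep '{"translation":[[12,33,0],[25,70,0],[39,105,0],[53,140,0],[60,158,0]],"yaw":[-0.03,-0.06,-0.09,-0.12,-0.12],"gripper":[255,255,255,255,255]}' 40
python3 g.py 671 159.4 200 1.591
```

```text
time_s: 22.0
ee_pos: [0.4879, -0.3254, 0.2082]
eef_rot: [-3.122, -0.009, 1.963]
force: [1.1, 0.1, -1.5]
grip_width: 0.0234
time_s: 22.42
ee_pos: [0.5487, -0.1641, 0.2082]
eef_rot: [-3.123, -0.009, 1.843]
force: [0.7, -0.5, -0.2]
grip_width: 0.0235
time_s: 22.83
ee_pos: [0.6094, -0.0024, 0.208]
eef_rot: [-3.122, -0.01, 1.723]
force: [-0.2, -0.9, -0.8]
grip_width: 0.0233
t 22.8333 need [ 61.6 161.8  -8. ] dyaw -0.1319 rot [-3.1225 -0.01    1.7229] F [-0.2 -0.9 -0.8] w 0.02329012824713004
```

```bash
python3 -m creep '{"translation":[[12,33,0],[25,70,0],[39,105,0],[53,140,0],[62,160,0]],"yaw":[-0.03,-0.06,-0.09,-0.12,-0.132],"gripper":[255,255,255,255,255]}' 40
python3 -m creep '{"translation":[[0,0,-25],[0,0,-50],[0,0,-75],[0,0,-90],[0,0,-90]],"yaw":[0,0,0,0,0],"gripper":[255,255,255,255,255]}' 40
python3 g.py 671 159.4 112 1.591
```

```text
time_s: 23.25
ee_pos: [0.6717, 0.1612, 0.2074]
eef_rot: [-3.122, -0.01, 1.591]
force: [0.1, -0.9, -0.7]
grip_width: 0.023
time_s: 23.67
ee_pos: [0.67, 0.161, 0.113]
eef_rot: [-3.115, -0.009, 1.591]
force: [-0.2, -0.9, -0.4]
grip_width: 0.0236
t 23.6667 need [ 1.  -1.6 -1. ] dyaw -0.0003 rot [-3.1154 -0.0093  1.5913] F [-0.2 -0.9 -0.4] w 0.023587899780427867
```

```bash
python3 -m creep '{"translation":[[1,-1.5,0],[1,-1.5,0],[1,-1.5,0]],"yaw":[0,0,0],"gripper":[255,255,255]}' 40
python3 g.py 671 159.4 112 1.591
python3 q.py w9.png .671 .16 .1 90 | head -1
```

```text
time_s: 23.92
ee_pos: [0.6715, 0.1593, 0.1143]
eef_rot: [-3.117, -0.01, 1.591]
force: [-0.4, -0.5, -0.2]
grip_width: 0.0234
t 23.9167 need [-0.5  0.1 -2.3] dyaw -0.0 rot [-3.117  -0.0096  1.591 ] F [-0.4 -0.5 -0.2] w 0.023432771664184074
23.9167 [0.67153298 0.15933702 0.11430448] [-3.11699818 -0.00956979  1.59100618] 0.023432771664184074 [-0.4080198  -0.53055407 -0.18207695]
```

View pics/w9.png

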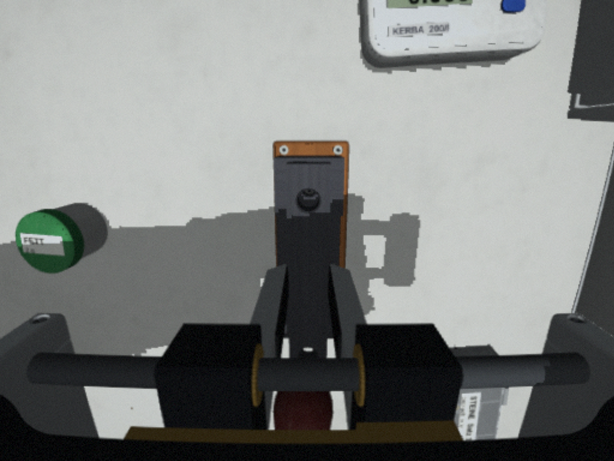

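The far pin tip is inside the bar's hole at (308,198), so I'm lowering it.

```bash
python3 -m creep '{"translation":[[-0.5,0,-6],[-0.5,0,-12],[-0.5,0,-18],[-0.5,0,-22],[-0.5,0,-22]],"yaw":[0,0,0,0,0],"gripper":[255,255,255,255,255]}' 40
python3 g.py 671 159.4 81 1.591
python3 -m creep '{"translation":[[0,0,-4],[0,0,-8],[0,0,-10],[0,0,-11],[0,0,-11]],"yaw":[0,0,0,0,0],"gripper":[255,255,255,255,255]}' 40
python3 g.py 671 159.4 81 1.591
```

```text
time_s: 24.38
ee_pos: [0.6706, 0.1594, 0.0909]
eef_rot: [-3.116, -0.009, 1.591]
force: [-1.0, 0.8, -0.7]
grip_width: 0.0235
t 24.3833 need [ 0.4  0.  -9.9] dyaw -0.0001 rot [-3.1155 -0.0094  1.5911] F [-1.   0.8 -0.7] w 0.02348559260103422
time_s: 24.8
ee_pos: [0.6706, 0.1595, 0.0804]
eef_rot: [-3.116, -0.01, 1.591]
force: [-2.4, 0.1, 3.2]
grip_width: 0.0234
t 24.8 need [ 0.4 -0.1  0.6] dyaw -0.0002 rot [-3.1157 -0.0096  1.5912] F [-2.4  0.1  3.2] w 0.023415329288088964
```

Seated contact is felt, so I'm releasing, rising, backing off and checking.

```bash
python3 -m creep '{"translation":[[0,0,0],[0,0,0],[0,0,0],[0,0,0],[0,0,0]],"yaw":[0,0,0,0,0],"gripper":[190,120,110,110,110]}' 40
python3 -m creep '{"translation":[[0,0,20],[0,0,60],[0,0,100],[0,0,130],[0,0,130]],"yaw":[0,0,0,0,0],"gripper":[110,110,90,90,90]}' 40
python3 -m creep '{"translation":[[-30,-10,0],[-70,-20,10],[-105,-30,20],[-140,-35,20],[-140,-35,20]],"yaw":[0,0,0,0,0],"gripper":[90,90,90,90,90]}' 40
python3 - <<'E'
from h import *
o,c=shot("wrist"); save(c,"w10.png",s=1.2)
P=cloud(c,o);dx=P[...,0]-.671;dy=P[...,1]-.1597
for nm,m in(("bar",(abs(dx)<.009)&(abs(dy)<.065)),("bar+y end",(abs(dx)<.009)&(dy>.058)&(dy<.067)),("bar-y end",(abs(dx)<.009)&(dy<-.058)&(dy>-.067)),("cover ends",(abs(dx)>.015)&(abs(dx)<.021)&(abs(dy)>.035)&(abs(dy)<.066)),("frame by waist",(abs(dx)>.015)&(abs(dx)<.021)&(abs(dy)<.02))):
    q=P[m&(P[...,2]>.01)&(c["depth"]>0)]; print(nm,len(q),np.percentile(q[:,2],[25,50,75]).round(4))
q=P[(abs(dx)<.02)&(abs(dy)<.08)&(abs(P[...,2]-.068)<.005)&(c["depth"]>0)];print("bar x,y mid",((np.percentile(q,1,0)+np.percentile(q,99,0))/2).round(4))
o,c=shot("scene"); save(c,"s2.png",(120,130,420,350),2.5); print(o["time_s"],o["ee_pos"])
o,c=shot("top"); save(c,"t2.png",(60,90,460,280),1.9)
E
```

```text
time_s: 25.22
ee_pos: [0.6706, 0.1595, 0.0803]
eef_rot: [-3.116, -0.01, 1.591]
force: [-0.6, -0.2, 0.3]
grip_width: 0.0473
time_s: 25.63
ee_pos: [0.6724, 0.1598, 0.2182]
eef_rot: [-3.126, -0.011, 1.591]
force: [0.8, 0.5, 1.0]
grip_width: 0.0608
time_s: 26.05
ee_pos: [0.5276, 0.1241, 0.2382]
eef_rot: [-3.125, -0.011, 1.591]
force: [1.3, 0.1, 1.1]
grip_width: 0.061
bar 1492 [0.0669 0.0675 0.0681]
bar+y end 118 [0.0671 0.0677 0.0682]
bar-y end 92 [0.0672 0.0677 0.0681]
cover ends 366 [0.0531 0.0535 0.0541]
frame by waist 130 [0.0409 0.0414 0.0419]
bar x,y mid [0.6693 0.1585 0.0665]
26.1 [0.53032131 0.12450752 0.23875357]
```

View pics/w10.png

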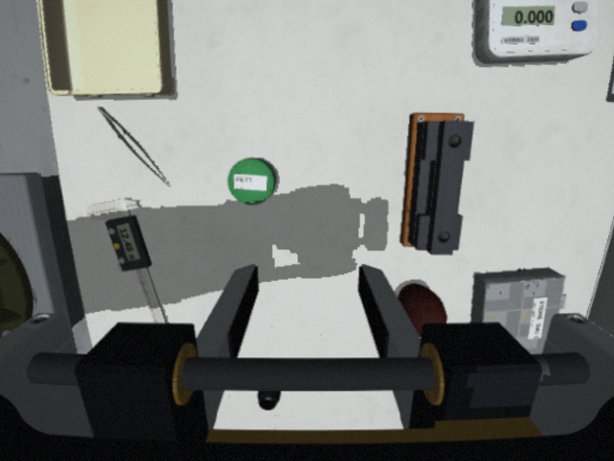

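View pics/s2.png

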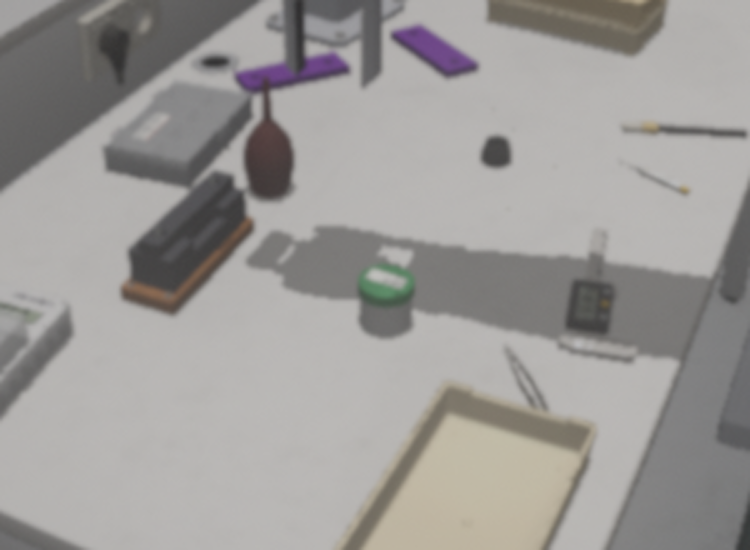

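The heights match the seated values, at about 67.5, 53.5 and 41.5 mm with the known -0.5 mm depth bias. The stack at (185,240) in the scene crop is flat and square. The blower, pot and loupe are standing.

```bash
python3 -m creep '{"translation":[[0,0,0],[0,0,0],[0,0,0]],"yaw":[0,0,0],"gripper":[90,90,90]}'
python3 -c "
from station import ctrl
print(ctrl.hand_in())"
```

```text
time_s: 26.45
ee_pos: [0.5335, 0.125, 0.2382]
eef_rot: [-3.127, -0.011, 1.591]
force: [0.8, -0.7, 0.2]
grip_width: 0.061
the job is handed in; nothing more can be done
None
```

The mould is assembled on the two-pin base: floor plate, window frame, waisted cover and clamp bar, threaded over both pins in that order. I handed it in at about 26.5 s, with the gripper open and well clear of the stack.

- **Seating:** After release, the wrist camera's depth readings put the tops at 67.5 mm (bar), 53.5 mm (cover ends) and 41.5 mm (frame). The nominal values are 68, 54 and 42 mm. The roughly 0.5 mm shortfall is the same bias I saw on the bench parts. Both ends of the bar read the same height, so it lies level.
- **Floor plate:** It can't be seen under the finished stack. I saw it seated with both pins through it before adding the frame.
- **Bystanders:** The blower, pot and loupe are upright, and by eye they are where they were. I did not measure their positions again. The purple look-alikes were not touched.
- **Forces:** The largest force reading after any move was about 4 N.
- **Tool tilt:** The tool leaned up to about 1.5° while working and I could not correct it, but no layer jammed going onto the pins.

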